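Close up the detector well: seat the cap, tuck the cover under the apron and hold it down

TASK

Close up the well of the white detector housing: first set the sealing cap in the round pocket on the floor of the well, red knob up, and let go of it; then take the aluminium cover plate by its black rib and slide its tongue (the edge away from the yellow line) along the housing's top, under the lapped blue apron, square and fully home, without lifting the apron. Finish holding the cover by the rib and pressing it firmly flat (about 15 N) on the housing, as if a colleague were about to drive its screws, and do not let go. Leave the bottle, jar, beaker and screwdriver where they are.

Things in the scene. Friction and masses are not known exactly. Their poses are not given: they have to be found in the camera images.
- deck: white housing fixed to the bench, 200 (x) x 150 (y) x 62 mm high; origin: centre of its underside, x axis towards the blue apron. Its flat top (z 62) has a rectangular well, x -80 to +10, y -50 to +50, grey floor at z 12 (open the fingers at most 45 mm in there). A 10 mm high black ledge stands on the top from x +60 back, hidden under the apron: it stops the cover's tongue
- pocket (a point): centre of the bottom of the round pocket in the well's floor (housing x -35, y 0, z 6): 44.5 mm across, 6 mm deep, chamfered mouth
- apron_edge (a point): middle of the free front edge of the blue apron, at its underside, when the apron lies down (housing x +35, y 0, z 72); axes as the housing's. The apron is a 60 x 130 x 3 mm flap lapping over the housing's top, 10 mm above it, back to its hinge at x +95
- apron (a joint): angle of the apron about its rear hinge in rad: 0 lying down, grows as its front edge is lifted; it is light, falls back by its weight
- cap_center (a point): middle of the sealing cap, 21 mm above its underside: a white disc 40 mm across and 10 mm thick with an upright red knob 16 mm across rising from it to 42 mm; about 50 g; z axis points out of the knob. It lies on the bench, knob up, left or right of the housing
- cover_rib (a point): middle of the cover's black rib, 24 mm above the cover's underside; rib 14 (x) x 40 (y) mm, from 4 to 44 mm up, at the plate's centre. The cover is an aluminium plate 152 (x) x 124 (y) x 4 mm, about 260 g; its x axis points to the tongue (last 35 mm, 110 mm wide); a yellow line marks the opposite edge. It lies flat, rib up, on the side of the housing opposite to the cap
- cover_tongue (a point): middle of the cover's tongue edge, at the underside, 76 mm from the rib along the cover's x axis
- bottle: amber bottle 60 mm across, 150 mm high, bystander; origin under its centre
- jar: white jar with blue lid 64 mm across, 80 mm high, bystander; origin under its centre
- beaker: glass beaker 66 mm across, 90 mm high, bystander; origin under its centre
- screwdriver: screwdriver lying on the bench, bystander
Mind the look-alikes: they are no part of the job. What is shaped like the part that bears cap_center but turquoise is not meant.

How it is judged:
By the outcome, as a careful person would: the job done as asked, in the order asked, and still so for the second after the job is handed in, while the arm keeps its last pose, push and grip.
It also fails if it takes over 61 s, if anything falls off the work surface, if the arm or the gripper's body presses on something with over 40 N, if the wrist force passes 120 N, or if a joint passes its speed limit or range.

ROBOT

A 6-joint arm with a two-finger parallel gripper is mounted at the origin on the work surface. World frame = base frame: x ahead of the robot, y to its left, z up, the work surface at z = 0. Lengths are in m, angles in rad, forces in N, time in s.
With the tool pointing down it reaches from about 0.275 to 0.85 m from the base axis. Payload 5.2 kg.
Tool frame: the origin (TCP) lies at the very end of the fingers, on their centre line; the grasp point (between the pads) lies behind it (ctrl.grip_depth is the z of the grasp point in the tool frame, in m); z points along the fingers, y is the line along which they close (so a half turn about z gives the same grasp; the last joint's range is limited). The gripper opens to 85 mm and grips with 20 to 120 N. Pads are 22 mm wide; open, the fingers measure 114 mm over their backs; the gripper's body (76 mm by 85 mm) begins 54 mm behind the grasp point. The pads swing forward as they close: fully open they stand 13 mm farther back than shut.
Start: joints at [1.042, 0.259, 1.535, -0, 1.348, -0.203], TCP at [0.176, 0.521, 0.231] pointing down, gripper open.
Joint ranges: [-3.14, 3.14], [-0.91, 2.08], [0.19, 2.58], [-1.22, 4.36], [0.22, 2.71], [-3.12, 3.12]. Speed limits (rad/s): [2.57, 2.57, 3.14, 3.14, 3.14, 3.14].

INTERFACE

Orientations are given as [roll, pitch, yaw] about the fixed x, y, z axes, in that order (R = Rz(yaw) Ry(pitch) Rx(roll)).
In Python, from bench import ctrl gives the robot as it stands.
- The arm moves only by the shell command python3 -m jog 'ROWS' [FORCE]. ROWS is JSON, a list of rows, each a list of 7 numbers: the shift along the tool's x, y, z in m, then the turn, a rotation vector about the tool's x, y, z in degrees, then the gripper's target within -1 to 1 (shut at 1, half-way at 0, fully open at -1). A call has 1 to 8 rows; each row is the pose to reach, as a shift and turn from the pose commanded when the call began, along the tool's axes at that moment; what a row does not reach only later rows make up. A row lasts 1/10 s, in which the tool goes at most 50 mm and 8.59 degrees, less where a joint would pass 70% of its speed; a pose out of reach is approached as far as the arm can. A call with a gripper value outside its range is refused whole. The fingers move at their own pace and stop on an object; FORCE is the grip in N (left out, the last holds). Time passes only in rows, so rows that repeat a pose let the fingers close. It gives the time, the measured TCP pose, the force, the opening and the grip force at its end, in the units of the state.
- ctrl.read_state(): the state, without advancing time (a new reading comes with each control period).
- ctrl.grab_frame(name): name is "scene" or "top" or "wrist"; returns a dict with "color" (384x512x3 uint8, red, green, blue), "z_map" (384x512 float32, m along the optical axis (not along the pixel's ray), 0 where there is no reading), "camera_matrix" (3x3 intrinsics, pixels), "R" (3x3) and "t" (3): a world point X has camera coordinates R X + t; the wrist camera has in their place "tool_from_camera" (4x4, takes a point from camera to tool coordinates, whose origin is the TCP and whose axes are the flange's). Camera axes: x right, y down, z forward; pixel columns grow to the right and rows downward; lengths in m; the calibration is good to about 2 mm. A picture is of the moment at which its call begins: read the wrist's pose just before it.
- ctrl.close_job(): hands the job in; it is judged then, once.
The state is a dict: "time": time; "joints": joint angles; "dq": joint speeds; "joint_efforts": joint torques, N m; "position": TCP position; "tool_rot": TCP orientation; "ft_force": force on the tool from outside, world axes, zero at the start; "moment": the same for the moment, N m; "width": finger opening in m; "finger_force": force on a finger pad.
Only numpy, scipy, OpenCV 4.12 (cv2) and the standard library are available. Lean on these libraries where they do the work, as an engineer would, in place of code of your own. Each camera call takes 0.05 s, during which the arm holds its last target. There are 200 camera calls.

## Working session

There is one attempt and no reset: what is moved stays moved. The work goes in short steps, Python scripts to look and compute and a shell command to move; the robot and the scene stay as the last step left them, time stands still between calls to the robot, and variables do not carry over. Pictures are saved under pics/ and viewed, at most 10 in all, crops included, and the job is handed in when it is done.

```bash
ls; mkdir -p pics
python3 - <<'E'
from bench import ctrl
import cv2,numpy as np
s=ctrl.read_state();print({k:np.round(v,3) for k,v in s.items()},ctrl.grip_depth)
ims=[]
for n in("scene","top"):
    f=ctrl.grab_frame(n);np.savez(f"pics/{n}.npz",**f);cv2.imwrite(f"pics/{n}.png",cv2.resize(f["color"][...,::-1],(768,576)))
    if n=="top":print(f["camera_matrix"],f["R"],f["t"])
E
```

```text
pics
{'time': np.float64(0.0), 'joints': array([ 1.042,  0.259,  1.536,  0.   ,  1.348, -0.203]), 'dq': array([ 0.   ,  0.001, -0.001, -0.002, -0.   , -0.001]), 'joint_efforts': array([-2.0000e-03, -4.4604e+01, -2.9057e+01, -1.0000e-03,  1.2000e-02,
        0.0000e+00]), 'position': array([0.176, 0.521, 0.23 ]), 'tool_rot': array([-3.14 , -0.   ,  2.816]), 'ft_force': array([ 0.438, -0.407, -0.627]), 'moment': array([-0.006,  0.021,  0.038]), 'finger_force': np.float64(0.0), 'width': np.float64(0.086)} -0.0187
[[427.47123255   0.         255.29271011]
 [  0.         427.47123255 193.04378168]
 [  0.           0.           1.        ]] [[-0.02827251 -0.99953901  0.01106525]
 [-0.98102549  0.02562136 -0.19217839]
 [ 0.19180629 -0.01628866 -0.98129762]] [0.03810501 0.58262647 1.32817277]
```

View pics/top.png

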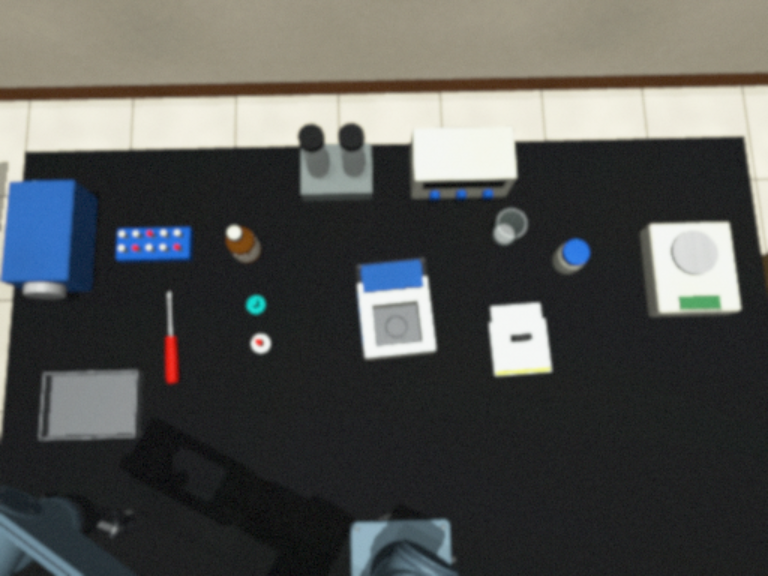

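View pics/scene.png

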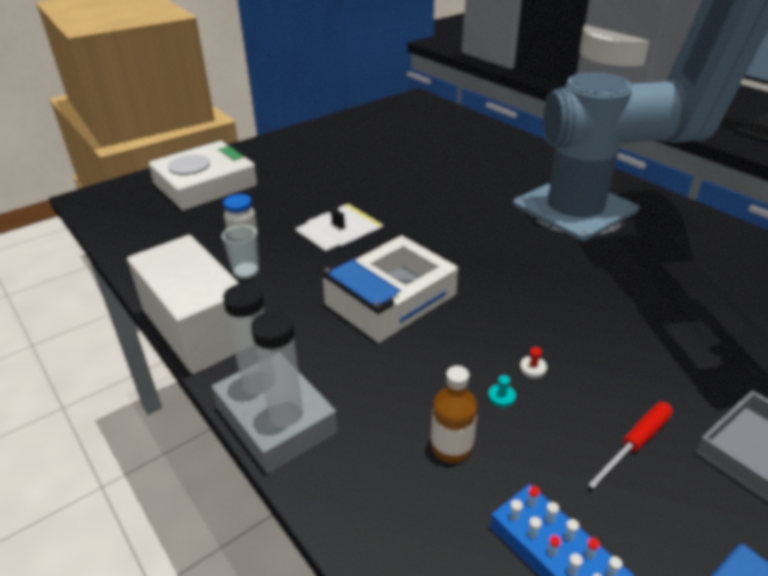

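Top image (768x576): white cap with red knob at (260,343); its turquoise look-alike is at (256,304). The housing is at (397,310) with its apron at the top (+x), and the cover's rib is at (521,338), yellow line at the bottom (500-550,372). The only things that could pass for the cap are those two discs, so I choose the white one with the red knob.

```bash
cat > h.py <<'E'
import numpy as np,cv2
from scipy.spatial.transform import Rotation as Ro
def cloud(f,T=None):
    K=f["camera_matrix"];z=f["z_map"].astype(float);v,u=np.indices(z.shape)
    P=np.stack([(u-K[0,2])/K[0,0]*z,(v-K[1,2])/K[1,1]*z,z],-1)
    if T is None: return (P-f["t"])@f["R"]
    return P@T[:3,:3].T+T[:3,3]
def topose(s):
    T=np.eye(4);T[:3,:3]=Ro.from_euler('xyz',s["tool_rot"]).as_matrix();T[:3,3]=s["position"];return T
def ray(f,T,u,v,z):  # pixel -> world at height z ; T camera->world
    d=T[:3,:3]@np.array([(u-f["camera_matrix"][0,2])/f["camera_matrix"][0,0],(v-f["camera_matrix"][1,2])/f["camera_matrix"][1,1],1])
    return T[:3,3]+d*(z-T[2,3])/d[2]
def rect(P):
    P=np.array(P)[:,:2].astype(np.float32)*1000
    return cv2.minAreaRect(P)
def wrist(ctrl):
    s=ctrl.read_state();f=ctrl.grab_frame("wrist");T=topose(s)@f["tool_from_camera"];return s,f,T
E
python3 - <<'E'
from h import *
f=dict(np.load("pics/top.npz"));P=cloud(f);c=f["color"].astype(int);hsv=cv2.cvtColor(f["color"],cv2.COLOR_RGB2HSV)
def box(u0,u1,v0,v1):
    m=np.zeros(P.shape[:2],bool);m[int(v0/1.5):int(v1/1.5),int(u0/1.5):int(u1/1.5)]=1;return m
z=P[...,2]
m=box(345,445,250,365)
h=m&(abs(z-.062)<.006)&(hsv[...,2]>150)&(hsv[...,1]<60);print("housing",rect(P[h]),np.median(z[h]))
a=m&(hsv[...,1]>120)&(z>.06);print("apron",rect(P[a]),np.median(z[a]))
m=box(480,560,295,385)
k=m&(hsv[...,2]>120);print("cover",rect(P[k]),np.median(z[k]))
r=m&(z>.03);print("rib",P[r].mean(0) if r.any() else 0,r.sum(),rect(P[r]))
y=m&(hsv[...,1]>70)&(hsv[...,2]>120);print("yellow",P[y].mean(0))
m=box(240,285,325,360);w=m&(hsv[...,2]>120);print("cap",P[w].mean(0),z[w].max(),rect(P[w]))
r=m&(hsv[...,1]>120)&(hsv[...,2]>100);print("knob",P[r].mean(0),z[r].max())
cv2.imwrite("pics/crop.png",cv2.resize(f["color"][185:250,140:200,::-1],None,fx=8,fy=8))
E
```

```text
housing ((523.2245483398438, -3.8233184814453125), (160.19296264648438, 150.14456176757812), 4.659648418426514) 0.06158956977017674
apron ((483.41400146484375, -7.233589172363281), (320.9810791015625, 133.7344512939453), 4.880578994750977) 0.0745969397741684
cover ((446.4078674316406, -140.65757751464844), (172.605224609375, 416.9374084472656), 12.23177719116211) 0.0030901061170263166
rib [ 0.43797517 -0.20077881  0.35907492] 78 ((405.9051513671875, -122.57051086425781), (23.995269775390625, 377.4247741699219), 24.099803924560547)
yellow [ 0.40456717 -0.27988191  0.00390881]
cap [0.47946703 0.29192064 0.02202367] 1.4148793622422038 ((398.41912841796875, 185.58956909179688), (321.61883544921875, 42.31244659423828), 52.739532470703125)
knob [0.479437   0.29137227 0.04156121] 0.04576943533860636
```

View pics/crop.png

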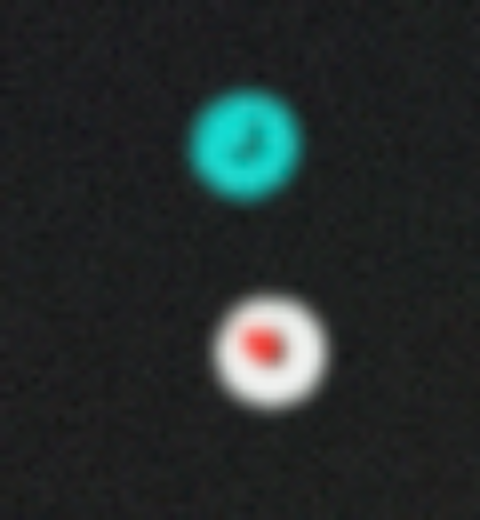

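The crop shows the white disc with the red knob at full-resolution pixel (174,229), with turquoise above it. The choice is confirmed, so I'm moving to hover over it.

```bash
python3 -m jog '[[-0.36,-0.121,0.03,0,0,66,-0.3],[-0.36,-0.121,0.03,0,0,66,-0.3],[-0.36,-0.121,0.03,0,0,66,-0.3],[-0.36,-0.121,0.03,0,0,66,-0.3],[-0.36,-0.121,0.03,0,0,66,-0.3],[-0.36,-0.121,0.03,0,0,66,-0.3],[-0.36,-0.121,0.03,0,0,66,-0.3],[-0.36,-0.121,0.03,0,0,66,-0.3]]' 20
python3 - <<'E'
from h import *
from bench import ctrl
s,f,T=wrist(ctrl);print(f["tool_from_camera"].round(4),f["camera_matrix"])
P=cloud(f,T);hsv=cv2.cvtColor(f["color"],cv2.COLOR_RGB2HSV)
r=((hsv[...,0]<10)|(hsv[...,0]>170))&(hsv[...,1]>130)&(hsv[...,2]>90)&(P[...,2]>.03)&(P[...,2]<.06)
print("knob",r.sum(),P[r].mean(0),rect(P[r])); 
w=(hsv[...,1]<50)&(hsv[...,2]>130)&(abs(P[...,2]-.01)<.005);print("disc",w.sum(),rect(P[w]),np.median(P[w][:,2]))
cv2.imwrite("pics/w1.png",f["color"][...,::-1]);print({k:np.round(s[k],4) for k in("position","tool_rot","ft_force","width","time")})
E
```

```text
time: 0.9
position: [0.4806, 0.2886, 0.2005]
tool_rot: [-3.141, 0.001, 1.656]
ft_force: [0.4, 0.5, 0.1]
width: 0.0554
finger_force: 0.0
[[ 2.000e-04 -9.501e-01 -3.119e-01  8.000e-02]
 [ 1.000e+00 -0.000e+00  6.000e-04 -5.000e-04]
 [-6.000e-04 -3.119e-01  9.501e-01 -1.423e-01]
 [ 0.000e+00  0.000e+00  0.000e+00  1.000e+00]] [[265.25145257   0.         254.12067745]
 [  0.         265.25145257 188.58815033]
 [  0.           0.           1.        ]]
knob 295 [0.60222686 0.39491768 0.04882823] ((587.4935302734375, 381.4006652832031), (286.36181640625, 13.418190956115723), 39.61589431762695)
disc 1716 ((448.56640625, 143.38368225097656), (824.4400024414062, 317.1005859375), 12.64655876159668) 0.0098388100841236
{'position': array([0.4806, 0.2886, 0.2005]), 'tool_rot': array([-3.1413e+00,  9.0000e-04,  1.6561e+00]), 'ft_force': array([0.4253, 0.5011, 0.0768]), 'width': np.float64(0.0554), 'time': np.float64(0.9)}
```

View pics/w1.png

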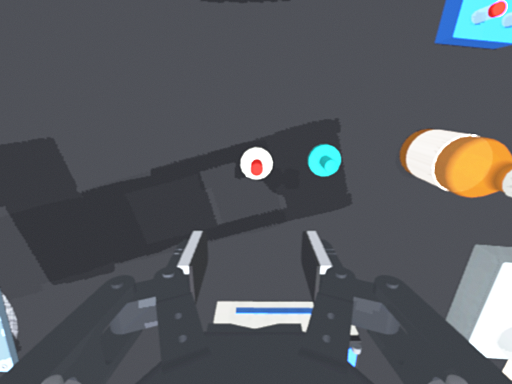

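White cap at (257,163) with its knob at (257,168); turquoise at (324,160). I'll localise it inside that crop only.

Run:
```python
from h import *
from bench import ctrl
s,f,T=wrist(ctrl);P=cloud(f,T);hsv=cv2.cvtColor(f["color"],cv2.COLOR_RGB2HSV)
b=np.zeros(P.shape[:2],bool);b[140:185,232:285]=1
r=b&(hsv[...,1]>130)&(hsv[...,2]>90)&(P[...,2]>.025)
print("knob",r.sum(),P[r].mean(0),P[r][:,2].max())
w=b&(hsv[...,2]>130)&(hsv[...,1]<60);print("disc",w.sum(),cv2.minEnclosingCircle((P[w][:,:2]*1000).astype(np.float32)),np.median(P[w][:,2]))
c=cv2.minEnclosingCircle(np.argwhere(w)[:,::-1].astype(np.float32));print(c,ray(f,T,*c[0],.010))
```

```text
knob 125 [0.48244149 0.29509965 0.03977633] 0.04326900421823349
disc 695 ((480.603759765625, 317.8747253417969), 48.736351013183594) 0.009440152119759793
((253.5102081298828, 160.91836547851562), 16.641010284423828) [0.48231882 0.29378994 0.01      ]
```

```bash
python3 -m jog '[[0.0054,0.002,0.05,0,0,0,-0.3],[0.0054,0.002,0.1,0,0,0,-0.3],[0.0054,0.002,0.14,0,0,0,-0.3],[0.0054,0.002,0.17,0,0,0,-0.3],[0.0054,0.002,0.1845,0,0,0,-0.3],[0.0054,0.002,0.1845,0,0,0,-0.3],[0.0054,0.002,0.1845,0,0,0,1],[0.0054,0.002,0.1845,0,0,0,1]]' 40 && python3 -m jog '[[0,0,0,0,0,0,1],[0,0,0,0,0,0,1],[0,0,0,0,0,0,1],[0,0,-0.02,0,0,0,1],[0,0,-0.06,0,0,0,1],[0,0,-0.1,0,0,0,1],[0,0,-0.15,0,0,0,1],[0,0,-0.15,0,0,0,1]]'
```

```text
time: 1.8
position: [0.4806, 0.2975, 0.0181]
tool_rot: [3.139, -0.001, 1.665]
ft_force: [-0.1, -0.1, 0.3]
width: 0.027
finger_force: 0.0
time: 2.6
position: [0.484, 0.2984, 0.1747]
tool_rot: [3.128, -0.004, 1.664]
ft_force: [0.9, 0.2, -1.0]
width: 0.0147
finger_force: 39.2
```

```bash
python3 -m jog '[[-0.04,-0.001,-0.03,0,0,0,1],[-0.085,-0.002,-0.05,0,0,0,1],[-0.13,-0.003,-0.05,0,0,0,1],[-0.18,-0.004,-0.05,0,0,0,1],[-0.23,-0.005,-0.05,0,0,0,1],[-0.28,-0.006,-0.05,0,0,0,1],[-0.325,-0.008,-0.05,0,0,0,1],[-0.344,-0.008,-0.05,0,0,0,1]]' && python3 -m jog '[[0,0,0,0,0,0,1],[0,0,0,0,0,0,1]]'
python3 - <<'E'
from h import *
from bench import ctrl
s,f,T=wrist(ctrl);np.savez("pics/w2.npz",T=T,**f)
cv2.imwrite("pics/w2.png",cv2.resize(f["color"][...,::-1],(800,600)));print({k:np.round(s[k],4) for k in("position","tool_rot","ft_force","width","time")})
E
```

```text
time: 3.4
position: [0.5037, -0.0504, 0.2168]
tool_rot: [3.141, 0.002, 1.661]
ft_force: [-0.4, 0.1, -0.3]
width: 0.0145
finger_force: 39.2
time: 3.6
position: [0.5035, -0.0465, 0.2166]
tool_rot: [-3.141, -0.001, 1.662]
ft_force: [0.5, -0.1, 0.2]
width: 0.014
finger_force: 39.2
{'position': array([ 0.5035, -0.0465,  0.2166]), 'tool_rot': array([-3.1413e+00, -7.0000e-04,  1.6624e+00]), 'ft_force': array([ 0.4538, -0.0842,  0.2317]), 'width': np.float64(0.014), 'time': np.float64(3.6)}
```

View pics/w2.png

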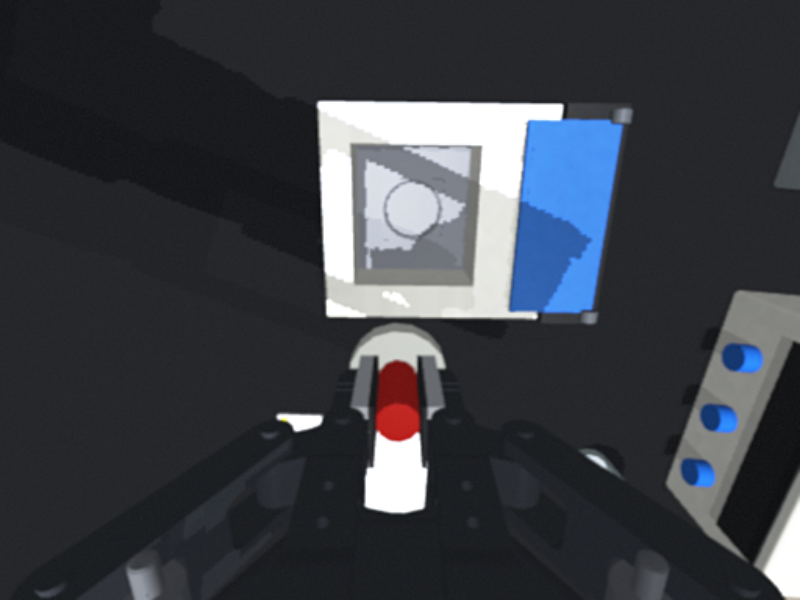

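Well mouth corners in the 800x600 picture are (351,145), (481,147), (473,285), (355,286). The pocket ring is at (412,209), front housing corners at (318,101) and (327,318), and the apron's free edge runs (527,121)-(511,311). The cap hangs in the fingers at (397,365).

Run:
```python
from h import *
from scipy.optimize import least_squares
f=dict(np.load("pics/w2.npz"));T=f["T"]
px=np.array([(351,145),(481,147),(473,285),(355,286),(318,101),(327,318),(527,121),(511,311)],float)
g=cv2.cvtColor(f["color"],cv2.COLOR_RGB2GRAY)
q=cv2.cornerSubPix(g,(px*.64).astype(np.float32)[:,None],(3,3),(-1,-1),(3,50,.01))[:,0]
print(np.c_[px*.64,q].round(1).tolist())
M=np.array([(-80,50),(10,50),(10,-50),(-80,-50),(-100,75),(-100,-75),(35,65),(35,-65)])/1000
zs=[.062]*6+[.075]*2
W=np.array([ray(f,T,*(p*.64),z)[:2] for p,z in zip(px,zs)])
def fun(x,w=W):
    c,s=np.cos(x[2]),np.sin(x[2]);return (M@np.array([[c,s],[-s,c]])+x[:2]-w).ravel()
r=least_squares(fun,[.54,0,.08]);print("housing",r.x,np.degrees(r.x[2]),(r.fun.reshape(-1,2)*1000).round(1).tolist())
c,s=np.cos(r.x[2]),np.sin(r.x[2]);print("pocket pred",r.x[:2]+[-.035*c,-.035*s],"ring",ray(f,T,412*.64,209*.64,.012))
P=cloud(f,T);hsv=cv2.cvtColor(f["color"],cv2.COLOR_RGB2HSV);z=P[...,2]
h=(abs(z-.062)<.004)&(hsv[...,1]<60);n,l,st,_=cv2.connectedComponentsWithStats(h.astype(np.uint8));k=1+st[1:,4].argmax();rr=rect(P[l==k]);print("depth top",rr,np.median(z[l==k]))
a=(hsv[...,1]>130)&(hsv[...,0]>100)&(hsv[...,0]<125);b=np.zeros_like(a);b[70:210,310:405]=1;print("apron",rect(P[a&b]),np.median(z[a&b]))
Q=cloud(f,f["tool_from_camera"])
k=((hsv[...,0]<10)|(hsv[...,0]>170))&(hsv[...,1]>130)&(Q[...,2]<.05);k[:220]=0
print("knob in tool",k.sum(),Q[k].mean(0),Q[k].min(0),Q[k].max(0),np.percentile(Q[k],[5,95],axis=0))
d=(hsv[...,1]<40)&(hsv[...,2]>100)&(abs(Q[...,2])<.03);d[:205]=0;d[240:]=0
print("disc in tool",d.sum(),Q[d].min(0),Q[d].max(0))
```

```text
Traceback (most recent call last):
cv2.error: OpenCV(4.12.0) :-1: error: (-5:Bad argument) in function 'cornerSubPix'
> Overload resolution failed:
>  - Layout of the output array corners is incompatible with cv::Mat
>  - Expected Ptr<cv::UMat> for argument 'corners'
```

```bash
cat > fit.py <<'E'
from h import *
from scipy.optimize import least_squares
f=dict(np.load("pics/w2.npz"));T=f["T"]
px=np.array([(351,145),(481,147),(473,285),(355,286),(318,101),(327,318),(527,121),(511,311)],float)
M=np.array([(-80,50),(10,50),(10,-50),(-80,-50),(-100,75),(-100,-75),(35,65),(35,-65)])/1000
zs=[.062]*6+[.075]*2
W=np.array([ray(f,T,*(p*.64),z)[:2] for p,z in zip(px,zs)])
def fun(x,w=W):
    c,s=np.cos(x[2]),np.sin(x[2]);return (M@np.array([[c,s],[-s,c]])+x[:2]-w).ravel()
r=least_squares(fun,[.54,0,.08]);print("housing",r.x,np.degrees(r.x[2]),(r.fun.reshape(-1,2)*1000).round(1).tolist())
c,s=np.cos(r.x[2]),np.sin(r.x[2]);print("pocket pred",r.x[:2]+[-.035*c,-.035*s],"ring",ray(f,T,412*.64,209*.64,.012))
P=cloud(f,T);hsv=cv2.cvtColor(f["color"],cv2.COLOR_RGB2HSV);z=P[...,2]
h=(abs(z-.062)<.004)&(hsv[...,1]<60);n,l,st,_=cv2.connectedComponentsWithStats(h.astype(np.uint8));k=1+st[1:,4].argmax();rr=rect(P[l==k]);print("depth top",rr,np.median(z[l==k]))
a=(hsv[...,1]>130)&(hsv[...,0]>100)&(hsv[...,0]<125);b=np.zeros_like(a);b[70:210,310:405]=1;print("apron",rect(P[a&b]),np.median(z[a&b]))
Q=cloud(f,f["tool_from_camera"])
k=((hsv[...,0]<10)|(hsv[...,0]>170))&(hsv[...,1]>130)&(Q[...,2]<.05);k[:220]=0
print("knob in tool",k.sum(),Q[k].mean(0),np.percentile(Q[k],[3,97],axis=0))
d=(hsv[...,1]<40)&(hsv[...,2]>100)&(abs(Q[...,2])<.03);d[:205]=0;d[240:]=0
print("disc in tool",d.sum(),Q[d].min(0),Q[d].max(0))
E
python3 fit.py
```

```text
housing [ 0.54696804 -0.00335405  0.08612817] 4.934780510132378 [[-1.1, 0.5], [1.1, 1.4], [0.7, -1.3], [-1.2, -0.2], [-0.1, -1.4], [0.9, 0.8], [0.5, 1.0], [-0.9, -0.7]]
pocket pred [ 0.51209778 -0.00636481] ring [ 0.51166873 -0.00487413  0.012     ]
depth top ((526.9986572265625, -4.315574645996094), (160.7897186279297, 150.56692504882812), 4.551533222198486) 0.061626006173692016
apron ((571.8663940429688, -2.2494430541992188), (145.33914184570312, 135.92298889160156), 5.164033889770508) 0.07476540627333605
knob in tool 1237 [-0.00020056 -0.00049782 -0.01645826] [[-0.00943813 -0.00745998 -0.02413903]
 [ 0.0036833   0.00646796  0.0042434 ]]
disc in tool 1276 [-0.00204161 -0.01927739 -0.01802058] [0.01580441 0.01930484 0.01860003]
```

```bash
cat >> fit.py <<'E'
t=k&(Q[...,2]<-.021);print("knob top",t.sum(),np.median(Q[t],0),cv2.minEnclosingCircle((Q[t][:,:2]*1000).astype(np.float32)),Q[t].min(0))
e=d&(Q[...,2]>.0)&(Q[...,2]<.012);q=Q[e];s_=least_squares(lambda p:np.hypot(*(q[q[:,0]>np.percentile(q[:,0],85)][:,:2]-[p[0],p[1]]).T)-.02,[0,0]);print("disc c",s_.x,np.median(q[:,2]))
E
python3 fit.py | tail -2
```

```text
knob top 621 [-0.00290276 -0.0005273  -0.02315869] ((34.10773849487305, -1.077195167541504), 45.94641876220703) [-0.01183556 -0.00755266 -0.14225834]
disc c [-0.00520123 -0.0003547 ] 0.008850081831247816
```

```bash
python3 -m jog '[[0.0432,0.0127,0,0,0,0,1],[0.0432,0.0127,0.02,0,0,0,1],[0.0432,0.0127,0.06,0,0,0,1],[0.0432,0.0127,0.1,0,0,0,1],[0.0432,0.0127,0.13,0,0,0,1],[0.0432,0.0127,0.15,0,0,0,1],[0.0432,0.0127,0.16,0,0,0,1],[0.0432,0.0127,0.16,0,0,0,1]]'
python3 - <<'E'
from h import *
from bench import ctrl
s,f,T=wrist(ctrl);np.savez("pics/w3.npz",T=T,**f)
cv2.imwrite("pics/w3.png",f["color"][120:360,110:410,::-1]);print({k:np.round(s[k],4) for k in("position","tool_rot","ft_force","width","time")})
E
```

```text
time: 4.45
position: [0.5115, -0.001, 0.0558]
tool_rot: [-3.139, -0.001, 1.666]
ft_force: [-0.0, 0.4, -0.9]
width: 0.0148
finger_force: 39.2
{'position': array([ 0.5115, -0.001 ,  0.0558]), 'tool_rot': array([-3.1391e+00, -9.0000e-04,  1.6655e+00]), 'ft_force': array([-0.0355,  0.4483, -0.8916]), 'width': np.float64(0.0148), 'time': np.float64(4.45)}
```

View pics/w3.png

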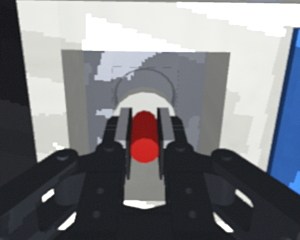

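The cap hangs over the pocket, with both centred at about column 145. The ring's far rim is at row ~67 and the cap's far rim at row ~90. I'll check the fore-aft offset from those rims.

Run:
```python
from h import *
f=dict(np.load("pics/w3.npz"));T=f["T"]
g=cv2.cvtColor(f["color"],cv2.COLOR_RGB2GRAY)
print("col",g[180:225,255].tolist())
print("row",g[200,215:300].tolist())
for v in(186,188): print("far rim",ray(f,T,255,v,.012))
for u in(225,284): print("side",u,ray(f,T,u,208,.012))
Q=cloud(f,f["tool_from_camera"]);print("cap far rim tool",[Q[v,255].round(4).tolist() for v in(207,210,213,216)])
```

```text
col [130, 131, 123, 119, 119, 120, 122, 118, 104, 102, 119, 122, 122, 122, 122, 123, 121, 121, 122, 121, 122, 121, 120, 121, 122, 121, 121, 129, 130, 130, 128, 133, 170, 215, 222, 221, 220, 220, 219, 220, 220, 219, 220, 219, 219]
row [198, 196, 199, 200, 196, 169, 120, 103, 114, 117, 117, 117, 118, 112, 104, 98, 103, 114, 120, 119, 119, 120, 131, 145, 146, 136, 123, 120, 121, 120, 119, 121, 122, 122, 120, 121, 119, 121, 122, 120, 122, 121, 122, 122, 123, 123, 122, 121, 123, 123, 123, 122, 122, 121, 122, 122, 122, 122, 122, 123, 124, 120, 111, 96, 100, 114, 121, 124, 123, 123, 123, 122, 115, 111, 118, 121, 119, 119, 118, 121, 119, 117, 118, 118, 117]
far rim [0.50961414 0.01998325 0.012     ]
far rim [0.50976236 0.01844289 0.012     ]
side 225 [4.88693424e-01 4.43021500e-04 1.20000000e-02]
side 284 [0.53311535 0.00470584 0.012     ]
cap far rim tool [[0.015, 0.0001, 0.0176], [0.0148, 0.0001, 0.0131], [0.015, 0.0001, 0.0079], [0.0125, 0.0001, 0.009]]
```

```bash
python3 -m jog '[[0.0007,0.0003,0.01,0,0,0,1],[0.0007,0.0003,0.018,0,0,0,1],[0.0007,0.0003,0.023,0,0,0,1],[0.0007,0.0003,0.026,0,0,0,1],[0.0007,0.0003,0.028,0,0,0,1],[0.0007,0.0003,0.03,0,0,0,1],[0.0007,0.0003,0.0305,0,0,0,1],[0.0007,0.0003,0.0305,0,0,0,1]]'
```

```text
time: 5.3
position: [0.5128, -0.0016, 0.0263]
tool_rot: [3.142, -0.0, 1.664]
ft_force: [0.6, -0.8, 0.1]
width: 0.0145
finger_force: 39.2
```

```bash
python3 -m jog '[[0,0,0.001,0,0,0,1],[0,0,0.0015,0,0,0,1],[0,0,0.002,0,0,0,1],[0,0,0.002,0,0,0,1]]'
```

```text
time: 5.7
position: [0.5127, -0.0016, 0.0244]
tool_rot: [3.142, 0.0, 1.664]
ft_force: [0.4, -0.6, 1.1]
width: 0.0145
finger_force: 39.4
```

```bash
python3 -m jog '[[0,0,0,0,0,0,0.7],[0,0,0,0,0,0,0.3],[0,0,0,0,0,0,0.3],[0,0,-0.02,0,0,0,0.3],[0,0,-0.06,0,0,0,0.3],[0,0,-0.11,0,0,0,0.3],[-0.02,0,-0.16,0,0,0,0.2],[-0.05,0,-0.17,0,0,0,0]]' && python3 -m jog '[[-0.04,0,0,0,0,0,-0.3],[-0.08,0,0,0,0,0,-0.3]]'
python3 - <<'E'
from h import *
from bench import ctrl
s,f,T=wrist(ctrl);np.savez("pics/w4.npz",T=T,**f)
cv2.imwrite("pics/w4.png",cv2.resize(f["color"][...,::-1],(800,600)));print({k:np.round(s[k],4) for k in("position","tool_rot","ft_force","width","time")})
E
```

```text
time: 6.5
position: [0.5199, -0.0511, 0.2]
tool_rot: [3.133, 0.003, 1.667]
ft_force: [1.0, -0.4, -0.3]
width: 0.0427
finger_force: 0.0
time: 6.7
position: [0.5253, -0.1321, 0.1956]
tool_rot: [3.139, 0.001, 1.665]
ft_force: [0.2, 0.3, 0.1]
width: 0.0556
finger_force: 0.0
{'position': array([ 0.5253, -0.1321,  0.1956]), 'tool_rot': array([3.1393e+00, 1.3000e-03, 1.6652e+00]), 'ft_force': array([0.245 , 0.2977, 0.0758]), 'width': np.float64(0.0556), 'time': np.float64(6.7)}
```

View pics/w4.png

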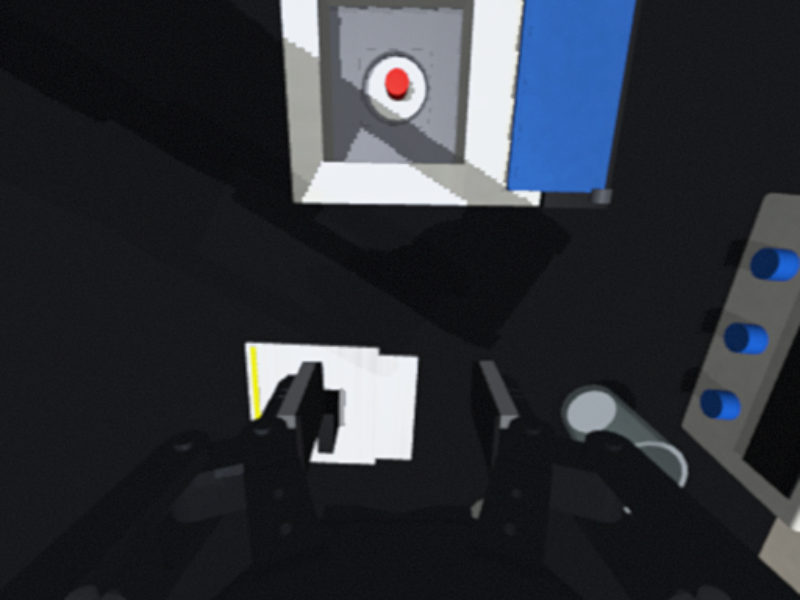

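The cap sits in the pocket, knob up at (397,82). The cover's corners are yellow edge (246,342), shoulders (379,347) and (375,464), tongue (417,357) and (411,460), with the rib near (330,415). The beaker is well clear at (590,410).

Run:
```python
from h import *
from scipy.optimize import least_squares
f=dict(np.load("pics/w4.npz"));T=f["T"];P=cloud(f,T);hsv=cv2.cvtColor(f["color"],cv2.COLOR_RGB2HSV);z=P[...,2]
b=np.zeros(z.shape,bool);b[35:80,230:275]=1
w=b&(hsv[...,2]>140)&(hsv[...,1]<50);print("cap disc z",np.percentile(z[w],[10,50,90]));k=b&(hsv[...,1]>150);print("knob",P[k].mean(0),np.percentile(z[k],90))
px=np.array([(246,342),(379,347),(375,464),(417,357),(411,460)])*.64
M=np.array([(-76,62),(41,62),(41,-62),(76,55),(76,-55)])/1000
W=np.array([ray(f,T,*p,.004)[:2] for p in px])
def fun(x):
    c,s=np.cos(x[2]),np.sin(x[2]);return (M@np.array([[c,s],[-s,c]])+x[:2]-W).ravel()
r=least_squares(fun,[.45,-.2,0]);print("cover",r.x,np.degrees(r.x[2]),(r.fun.reshape(-1,2)*1000).round(1).tolist())
k=(z>.035)&(z<.048)&(hsv[...,2]<80);k[:230]=0;k[300:]=0;k[:,:195]=0;k[:,225:]=0;print("rib",k.sum(),np.median(P[k],0),rect(P[k]))
x=topose(dict(tool_rot=[3.1393,.0013,1.6652],position=[.5253,-.1321,.1956]))
d=np.array([*r.x[:2],.2])-x[:3,3];print("delta tool",d@x[:3,:3])
```

```text
cap disc z [0.01064964 0.01526111 0.01647667]
knob [ 0.51294029 -0.00760373  0.04772921] 0.04858076274941253
cover [ 0.47884036 -0.27689996  0.04553195] 2.608788700988695 [[0.1, -0.6], [0.1, -1.3], [-0.5, 0.7], [0.8, -0.1], [-0.5, 1.3]]
rib 260 [ 0.48003335 -0.2750372   0.04340672] ((479.8937072753906, -275.4251403808594), (38.874244689941406, 14.163905143737793), 80.52447509765625)
delta tool [-0.13978136 -0.05989229 -0.00435561]
```

The cap is seated: disc top at 15.5 mm and knob top at 48 mm, as expected. Next I go above the rib.

```bash
python3 -m jog '[[-0.04,-0.018,0,0,0,1,-0.3],[-0.085,-0.036,0,0,0,2,-0.3],[-0.125,-0.054,0,0,0,2.8,-0.3],[-0.139,-0.059,0,0,0,2.8,-0.3],[-0.139,-0.059,0.04,0,0,2.8,-0.3],[-0.139,-0.059,0.08,0,0,2.8,-0.3],[-0.139,-0.059,0.1,0,0,2.8,-0.3],[-0.139,-0.059,0.1,0,0,2.8,-0.3]]'
python3 - <<'E'
from h import *
from bench import ctrl
s,f,T=wrist(ctrl);np.savez("pics/w5.npz",T=T,**f)
P=cloud(f,T);hsv=cv2.cvtColor(f["color"],cv2.COLOR_RGB2HSV);z=P[...,2]
k=(z>.038)&(z<.048)&(hsv[...,2]<90)&(np.hypot(P[...,0]-.4795,P[...,1]+.276)<.03);print("rib",k.sum(),np.median(P[k],0),rect(P[k]))
y=(hsv[...,1]>90)&(hsv[...,0]>20)&(hsv[...,0]<35)&(z<.02)&(np.hypot(P[...,0]-.4,P[...,1]+.276)<.09);print("yellow",y.sum(),rect(P[y]))
cv2.imwrite("pics/w5.png",f["color"][...,::-1]);print({k:np.round(s[k],4) for k in("position","tool_rot","ft_force","width","time")})
E
```

```text
time: 7.55
position: [0.477, -0.2725, 0.091]
tool_rot: [-3.136, -0.005, 1.615]
ft_force: [-0.8, 0.3, 0.4]
width: 0.0554
finger_force: 0.0
rib 810 [ 0.47789432 -0.27434038  0.04356902] ((477.7395324707031, -275.96905517578125), (13.096768379211426, 38.95331954956055), 2.982823371887207)
yellow 623 ((407.7385559082031, -272.029541015625), (6.2808837890625, 101.30302429199219), 2.952147960662842)
{'position': array([ 0.477 , -0.2725,  0.091 ]), 'tool_rot': array([-3.1364, -0.0055,  1.6151]), 'ft_force': array([-0.8407,  0.2972,  0.3613]), 'width': np.float64(0.0554), 'time': np.float64(7.55)}
```

```bash
python3 -m jog '[[-0.003,0.001,0.03,0,0,-0.4,-0.3],[-0.003,0.001,0.055,0,0,-0.4,-0.3],[-0.003,0.001,0.07,0,0,-0.4,-0.3],[-0.003,0.001,0.078,0,0,-0.4,-0.3],[-0.003,0.001,0.081,0,0,-0.4,-0.3],[-0.003,0.001,0.081,0,0,-0.4,-0.3]]'  && python3 -m jog '[[0,0,0,0,0,0,0.3],[0,0,0,0,0,0,1],[0,0,0,0,0,0,1],[0,0,0,0,0,0,1],[0,0,0,0,0,0,1],[0,0,0,0,0,0,1]]' 80
```

```text
time: 8.2
position: [0.4809, -0.2782, 0.0143]
tool_rot: [3.14, 0.001, 1.622]
ft_force: [-0.1, -0.3, -0.6]
width: 0.0556
finger_force: 0.0
time: 8.8
position: [0.4804, -0.2782, 0.0142]
tool_rot: [3.141, 0.001, 1.622]
ft_force: [-2.2, 0.5, 6.6]
width: 0.0129
finger_force: 79.5
```

```bash
python3 -m jog '[[0,0,-0.01,0,0,0,1],[0,0,-0.03,0,0,0,1],[0,0,-0.06,0,0,0,1],[0,0,-0.09,0,0,0,1],[0.03,0.003,-0.11,0,0,-0.5,1],[0.07,0.006,-0.12,0,0,-1,1],[0.11,0.01,-0.12,0,0,-1.5,1],[0.12,0.011,-0.12,0,0,-1.9,1]]'  && python3 -m jog '[[0.03,0.003,0,0,0,0,1],[0.065,0.006,0,0,0,0,1],[0.1,0.009,0,0,0,0,1],[0.13,0.012,0,0,0,0,1],[0.1467,0.0087,0,0,0,0,1],[0.1467,0.0087,0,0,0,0,1],[0.1467,0.0087,0,0,0,0,1]]'
python3 - <<'E'
from h import *
from bench import ctrl
s,f,T=wrist(ctrl);np.savez("pics/w6.npz",T=T,**f)
cv2.imwrite("pics/w6.png",cv2.resize(f["color"][...,::-1],(800,600)));print({k:np.round(s[k],4) for k in("position","tool_rot","ft_force","width","time")})
E
```

```text
time: 9.6
position: [0.484, -0.1534, 0.1337]
tool_rot: [-3.141, -0.002, 1.658]
ft_force: [-0.2, -0.1, -3.2]
width: 0.0126
finger_force: 78.4
time: 10.3
position: [0.4813, -0.0107, 0.1334]
tool_rot: [3.142, 0.001, 1.656]
ft_force: [-0.2, 0.6, -3.8]
width: 0.0131
finger_force: 78.3
{'position': array([ 0.4813, -0.0107,  0.1334]), 'tool_rot': array([3.1416e+00, 6.0000e-04, 1.6563e+00]), 'ft_force': array([-0.1669,  0.6362, -3.8261]), 'width': np.float64(0.0131), 'time': np.float64(10.3)}
```

View pics/w6.png

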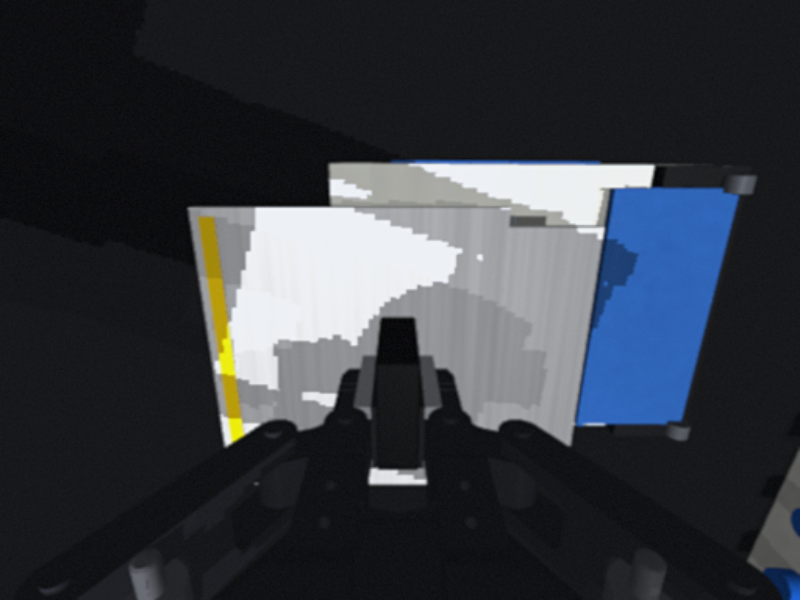

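The cover is held level over the housing with its yellow line at the left, (205,215)-(238,440). Its tongue edge runs (605,228)-(573,445), and the far edge runs (190,207)-(510,208). The apron's free edge runs (612,188)-(578,424), and the housing's far front corner is at (330,163). Next I measure cover versus housing.

Run:
```python
from h import *
f=dict(np.load("pics/w6.npz"));T=f["T"];P=cloud(f,T);hsv=cv2.cvtColor(f["color"],cv2.COLOR_RGB2HSV);z=P[...,2]
m=(z>.1)&(z<.14);m[:,:120]=0;m[:130]=0;m[230:]=0;m[:,390:]=0;m&=(hsv[...,2]>90)
p=P[m];print(m.sum(),np.median(p[:,2]));A=np.c_[p[:,0]-.48,p[:,1],np.ones(len(p))];g=np.linalg.lstsq(A,p[:,2],rcond=None)[0];print("plane tilt deg",np.degrees(g[:2]),g[2])
zp=np.median(p[:,2])
def L(a,b,z):
    A,B=[ray(f,T,q[0]*.64,q[1]*.64,z)[:2] for q in(a,b)];d=A-B;print(A.round(4),B.round(4),"yaw",np.degrees(np.arctan2(-d[0],d[1])).round(2))
print("tongue");L((605,228),(573,445),zp)
print("rear");L((190,208),(226,445),zp)
print("far edge");L((190,207),(510,208),zp)
print("apron edge");L((611,188),(578,424),.075)
print("apron rear");L((740,190),(688,424),.075)
print("housing far edge");L((330,163),(655,164),.062)
a=(hsv[...,1]>130)&(hsv[...,0]>100)&(hsv[...,0]<125)&(abs(z-.075)<.005);a[:,:360]=0;print("apron",rect(P[a]))
x0=[ (np.median(P[v][a[v]][np.argsort(P[v][a[v]][:,0])[:3]],0)) for v in range(130,265,5)]
x0=np.array(x0);q=np.polyfit(x0[:,1],x0[:,0],1);print("apron front x=%.4f at y=-0.003, yaw %.2f"%(np.polyval(q,-.003),np.degrees(np.arctan(-q[0]))))
```

```text
23265 0.12279624199453926
plane tilt deg [ 0.00895819 -0.20380003] 0.12287310418297992
tongue
[0.5525 0.0513] [ 0.5615 -0.0439] yaw 5.44
rear
[0.4006 0.0456] [ 0.4092 -0.0569] yaw 4.8
far edge
[0.4006 0.046 ] [0.5163 0.0555] yaw 94.73
apron edge
[0.5753 0.0645] [ 0.5887 -0.0649] yaw 5.89
apron rear
[0.6361 0.0688] [ 0.651  -0.0596] yaw 6.62
housing far edge
[0.4414 0.0641] [0.6006 0.0773] yaw 94.74
apron ((613.1361694335938, 0.9754257202148438), (64.9157943725586, 134.77857971191406), 4.749643325805664)
apron front x=0.5822 at y=-0.003, yaw 4.83
```

Cover and housing are parallel (both 4.75°), with the rib at housing (-66, -1) mm. Lowering short of the apron.

```bash
python3 -m jog '[[0.001,0.005,0.015,0,0,0,1],[0.001,0.005,0.03,0,0,0,1],[0.001,0.005,0.043,0,0,0,1],[0.001,0.005,0.05,0,0,0,1],[0.001,0.005,0.053,0,0,0,1],[0.001,0.005,0.055,0,0,0,1],[0.001,0.005,0.056,0,0,0,1],[0.001,0.005,0.056,0,0,0,1]]' 100
```

```text
time: 11.15
position: [0.4865, -0.0093, 0.0777]
tool_rot: [3.141, 0.0, 1.655]
ft_force: [-0.9, -0.5, -3.1]
width: 0.0124
finger_force: 100.6
```

```bash
python3 -m jog '[[0,0,0.0005,0,0,0,1],[0,0,0.001,0,0,0,1],[0,0,0.001,0,0,0,1]]'; python3 -m jog '[[0,0,0.0005,0,0,0,1],[0,0,0.001,0,0,0,1],[0,0,0.001,0,0,0,1]]'
```

```text
time: 11.45
position: [0.4862, -0.009, 0.0765]
tool_rot: [3.141, 0.0, 1.655]
ft_force: [-0.0, -0.3, -3.7]
width: 0.0123
finger_force: 100.6
time: 11.75
position: [0.4863, -0.0091, 0.0763]
tool_rot: [3.141, 0.0, 1.655]
ft_force: [-2.7, 0.9, 6.7]
width: 0.0122
finger_force: 102.1
```

```bash
python3 -m jog '[[0,0.002,-0.0004,0,0,0,1],[0,0.008,-0.0004,0,0,0,1],[0,0.014,-0.0004,0,0,0,1],[0,0.02,-0.0004,0,0,0,1],[0,0.026,-0.0004,0,0,0,1],[0,0.032,-0.0004,0,0,0,1],[0,0.036,-0.0004,0,0,0,1],[0,0.038,-0.0004,0,0,0,1]]'
python3 - <<'E'
from h import *
from bench import ctrl
s,f,T=wrist(ctrl);np.savez("pics/w7.npz",T=T,**f)
cv2.imwrite("pics/w7.png",cv2.resize(f["color"][...,::-1],(800,600)));print({k:np.round(s[k],4) for k in("position","tool_rot","ft_force","width","time")})
E
```

```text
time: 12.55
position: [0.5233, -0.0059, 0.0763]
tool_rot: [-3.14, 0.0, 1.656]
ft_force: [-8.0, -1.0, 8.1]
width: 0.0124
finger_force: 102.4
{'position': array([ 0.5233, -0.0059,  0.0763]), 'tool_rot': array([-3.1397e+00,  2.0000e-04,  1.6557e+00]), 'ft_force': array([-7.9897, -0.9724,  8.092 ]), 'width': np.float64(0.0124), 'time': np.float64(12.55)}
```

View pics/w7.png

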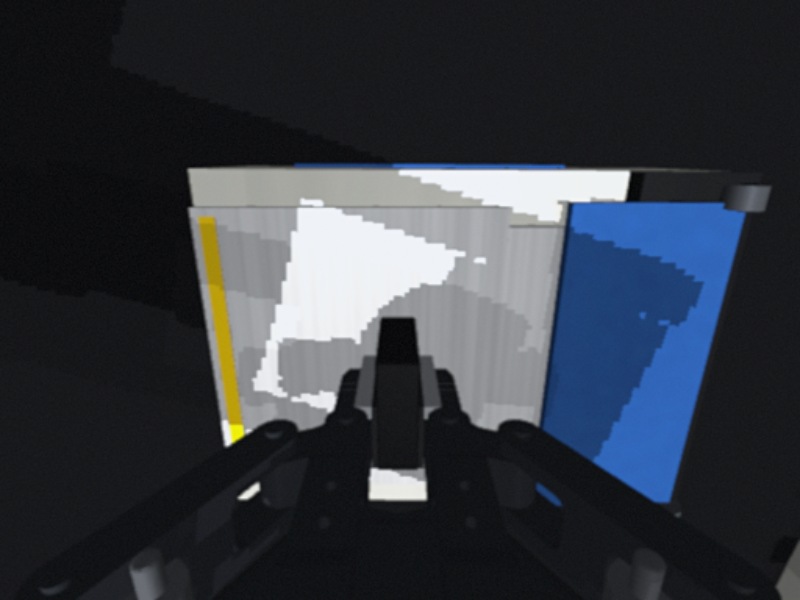

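The tongue is under the apron (apron edge at (568,203)-(543,425)). There should be about 8 mm left to the stop.

```bash
python3 -m jog '[[0,0.002,0,0,0,0,1],[0,0.004,0,0,0,0,1],[0,0.005,0,0,0,0,1],[0,0.006,0,0,0,0,1]]'; python3 -m jog '[[0,0.0005,0,0,0,0,1],[0,0.001,0,0,0,0,1],[0,0.0015,0,0,0,0,1]]';  python3 -m jog '[[0,0.0005,0,0,0,0,1],[0,0.001,0,0,0,0,1],[0,0.001,0,0,0,0,1]]'
```

```text
time: 13.0
position: [0.5289, -0.0054, 0.0763]
tool_rot: [-3.14, 0.0, 1.656]
ft_force: [-6.6, -1.1, 7.7]
width: 0.0123
finger_force: 102.2
time: 13.3
position: [0.5304, -0.0053, 0.0763]
tool_rot: [-3.14, 0.0, 1.656]
ft_force: [-6.5, -0.4, 7.0]
width: 0.0123
finger_force: 102.1
time: 13.6
position: [0.5307, -0.0053, 0.0763]
tool_rot: [-3.138, 0.0, 1.656]
ft_force: [-9.1, -0.7, 9.0]
width: 0.0127
finger_force: 102.5
```

```bash
python3 -m jog '[[0,0.0005,0,0,0,0,1],[0,0.001,0,0,0,0,1],[0,0.001,0,0,0,0,1]]';  python3 -m jog '[[0,0.0005,0,0,0,0,1],[0,0.001,0,0,0,0,1],[0,0.001,0,0,0,0,1]]'
python3 - <<'E'
from bench import ctrl
s=ctrl.read_state();print(s["moment"],s["tool_rot"])
E
```

```text
time: 13.9
position: [0.5308, -0.0051, 0.0763]
tool_rot: [-3.137, -0.0, 1.656]
ft_force: [-12.2, -1.6, 11.6]
width: 0.0126
finger_force: 102.9
time: 14.2
position: [0.5309, -0.005, 0.0763]
tool_rot: [-3.135, -0.0, 1.656]
ft_force: [-15.2, -2.4, 14.0]
width: 0.0124
finger_force: 103.2
[-0.38768504  1.82135758 -0.18663455] [-3.13471110e+00 -3.32298927e-04  1.65561352e+00]
```

```bash
python3 -m jog '[[0,-0.0006,0.0002,0,0,0,1],[0,-0.0012,0.0004,0,0,0,1],[0,-0.0012,0.0004,0,0,0,1],[0,-0.0012,0.0004,0,0,0,1]]'
python3 - <<'E'
from h import *
from bench import ctrl
s,f,T=wrist(ctrl);np.savez("pics/w8.npz",T=T,**f)
print({k:np.round(s[k],4) for k in("position","tool_rot","ft_force","width","time")})
P=cloud(f,T);hsv=cv2.cvtColor(f["color"],cv2.COLOR_RGB2HSV);z=P[...,2]
m=(abs(z-.066)<.005);m[:140]=0;m[230:]=0;m[:,:130]=0;m[:,325:]=0;m&=(hsv[...,1]<50)&(hsv[...,2]>90)
p=P[m];A=np.c_[p[:,0]-.52,p[:,1],np.ones(len(p))];g=np.linalg.lstsq(A,p[:,2],rcond=None)[0];print("cover tilt deg",np.degrees(g[:2]),"z",g[2],m.sum())
h=abs(z-.062)<.004;h[132:]=0;h[:,:125]=0;h&=hsv[...,2]>90
a=(hsv[...,1]>130)&(hsv[...,0]>100)&(hsv[...,0]<125)&(z>.068);a[:,:345]=0
p=P[a];A=np.c_[p[:,0]-.6,p[:,1],np.ones(len(p))];g=np.linalg.lstsq(A,p[:,2],rcond=None)[0];print("apron tilt",np.degrees(g[:2]),g[2],rect(p))
cv2.imwrite("pics/w8.png",cv2.resize(f["color"][...,::-1],(800,600)))
E
```

```text
time: 14.6
position: [0.5309, -0.005, 0.0763]
tool_rot: [-3.137, -0.0, 1.655]
ft_force: [-12.9, -0.9, 13.8]
width: 0.0124
finger_force: 103.1
{'position': array([ 0.5309, -0.005 ,  0.0763]), 'tool_rot': array([-3.1374e+00, -2.0000e-04,  1.6553e+00]), 'ft_force': array([-12.8585,  -0.8901,  13.7776]), 'width': np.float64(0.0124), 'time': np.float64(14.6)}
cover tilt deg [0.11568945 0.18711763] z 0.0655294098574126 15799
apron tilt [-11.40453409  -0.78817583] 0.07835883468054607 ((587.0830078125, 7.514930725097656), (114.15238189697266, 144.38047790527344), 4.783949375152588)
```

View pics/w8.png

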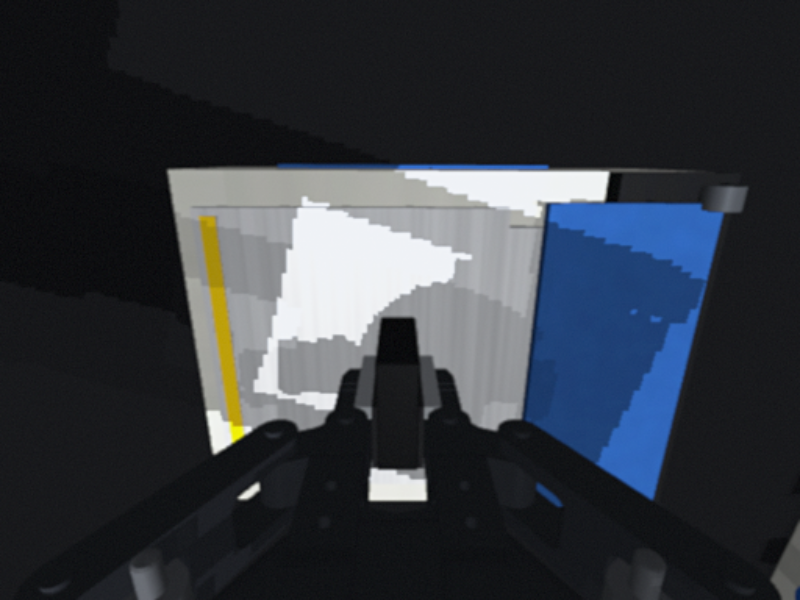

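```bash
python3 -m jog '[[0,-0.0005,0.0001,0,0,0,1],[0,-0.001,0.0001,0,0,0,1],[0,-0.001,0.0001,0,0,0,1],[0,-0.001,0.0001,0,0,0,1]]'
python3 - <<'E'
from h import *
f=dict(np.load("pics/w8.npz"));T=f["T"];P=cloud(f,T);hsv=cv2.cvtColor(f["color"],cv2.COLOR_RGB2HSV);z=P[...,2]
o=np.array([.5472,-.003]);a=np.radians(4.8);R=np.array([[np.cos(a),np.sin(a)],[-np.sin(a),np.cos(a)]])
for n,p,zz in(("cover rear far (-92,62)",(192,207),.066),("shoulder (25,62)",(511,208),.066),("housing far front (-100,75)",(168,170),.062),("yellow top",(201,216),.066),("yellow bot",(233,440),.066),("apron far front (35,65)",(548,204),.075)):
    print(n,(R@(ray(f,T,p[0]*.64,p[1]*.64,zz)[:2]-o)*1000).round(1))
for u in(365,400,440): print("apron z",np.median(z[150:230,u-3:u+3]).round(4))
E
```

```text
time: 15.05
position: [0.5309, -0.0051, 0.0763]
tool_rot: [-3.139, -0.0, 1.655]
ft_force: [-8.9, 0.2, 12.8]
width: 0.0124
finger_force: 102.9
cover rear far (-92,62) [-91.4  62.6]
shoulder (25,62) [24.3 62.4]
housing far front (-100,75) [-100.    75.4]
yellow top [-88.6  59.4]
yellow bot [-88.8 -37.9]
apron far front (35,65) [34.3 64.8]
apron z 0.0747
apron z 0.0746
apron z 0.0746
```

The cover is home: its rear corner measures (-91.4, 62.6) against a nominal (-92, 62). It is square, and the apron is flat at 74.6 mm. A last trim of the press, then hand in.

```bash
python3 -m jog '[[0,0,0.0001,0,0,0,1],[0,0,0.0001,0,0,0,1],[0,0,0.0001,0,0,0,1],[0,0,0.0001,0,0,0,1]]' && python3 -c "
from bench import ctrl
print(ctrl.close_job())"
```

```text
time: 15.45
position: [0.5309, -0.0051, 0.0763]
tool_rot: [-3.139, -0.0, 1.655]
ft_force: [-9.5, -0.8, 13.0]
width: 0.0125
finger_force: 103.1
the job is handed in; nothing more can be done
None
```

I handed the job in at 15.5 s: the cap sits in the pocket, knob up. The cover is fully home and square under the apron, which still lies flat, and the arm holds it by the rib, pressing with about 13 N at the wrist (roughly 16 N on the housing with the cover's weight).

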